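# Fit the return spring of a brake lever

## Task

Fit the return spring (with the yellow tab, in the black rack) on the sloping brake stand. First hook the spring's bent end down into the hole in the red lever, then stretch the spring across and drop its eye over the steel post, under the post's head, so that the spring pulls the lever back against its rubber stop. Let go, and leave the red tin and the tape roll beside the stand where they are.

Things in the scene. Friction and masses are not known exactly. Their poses are not given: they have to be found in the camera images.
- stand: Fixed steel stand, base 140 x 220 x 12 mm; origin under its centre (4.5 mm above the bench, on feet), z up, x level, towards the rising side of its plate. Its grey plate, 150 mm (up the slope) x 220 mm, slopes 0.56 rad (32 degrees), low edge at -x (towards the robot), surface centre 75 mm above the origin. The lever is near the plate's +y edge, the post near its -y edge.
- post (a point): On the axis of the fixed steel post, at the top of its collar (24 mm diameter), on which the eye comes to lie; 28 mm over the plate. z points square out of the sloping plate, x up the slope, y across, from post to lever. Above here: a waist of 11 mm diameter to z = 8 mm, then a head of 14.4 mm diameter, top at z = 11 mm. Nothing else stands within 80 mm on the plate but flat bolt heads.
- hole (a point): Centre of the mouth of the 12 mm round hole through the red lever (12 mm thick, 34 wide), 16 mm free below it. z points out of the hole, square to the plate, x along the lever, away from its pivot, 70 mm below. With the lever at its stop the hole is 155 mm from the post, straight along +y of post, its mouth level with post. A rubber stop, 26 mm high, stands beside the lever's middle.
- lever (a joint): Angle of the lever, rad: 0 against the rubber stop, growing (to 0.25) as the hole swings away from the post. Stiff pivot: it stays where it is left, and about 1.7 N at the hole moves it.
- spring: Tension spring with yellow pull tab, 140 mm long. Origin on the spring's axis, mid tab; x along the spring from hook to eye, z up along the tab, away from the bent hook. Tab: 24 mm along x, 12 thick along y (grip here), z = -8 to 36 mm. Coil 18 mm diameter, x = -12 to -71. About 0.13 kg. It stays straight: the tab carries all of it. It starts in the rack, level, tab up, hook down.
- eye (a point): Centre of the round eye at the spring's end, at (32, 0, 0) mm in the spring's frame, lying in its x-y plane: inner diameter 22 mm, wire 5 mm thick.
- hook_tip (a point): Lower end of the hook's pin: a 6 mm round pin with a round end, pointing to -z of the spring. At rest it is at (-92, 0, -28) mm in the spring's frame; it moves to -x as the spring is stretched. The wire that carries it (6 mm) runs along the spring's axis, so the pin can go 25 mm into a hole.
- spring_hook (a joint): Stretch of the spring, m: 0 at rest, 0.055 at most. Pull: 2.6 N to begin with and 0.22 N more for each mm. Fitted, it is stretched by about 22 mm and pulls about 7.5 N.
- rack: Fixed black plastic rack on the bench, base 165 x 50 x 10 mm, in whose saddles the spring lies loosely, its axis 48 mm above the bench, its origin right above the rack's, its x along the rack's x. Beside the tab nothing rises over the base; the nearest saddle (48 mm high) is at x = -20 mm, a 45 mm high rest for the eye at x = 28 to 44 mm. Lift the spring straight up.
- red_tin: Loose flat grease tin with a red lid, 67 mm diameter, 26 high, origin under its centre; leave it alone.
- tape: Loose black tape roll, 62 mm diameter, 19 high, origin under its centre; leave it alone.

How it is judged:
On the way:
1. the hook's pin is down in the lever's hole, the eye not yet on the post (x of hook_tip in the frame of hole between -0.007 and 0.007 m and y of hook_tip in the frame of hole between -0.007 and 0.007 m and z of hook_tip in the frame of hole below -0.008 m and not (x of eye in the frame of post between -0.009 and 0.009 m and y of eye in the frame of post between -0.009 and 0.009 m and z of eye in the frame of post between -0.002 and 0.0085 m)), for 0.2 s.
At the end, for the whole second after the job is handed in: Pin tip 8 mm or more below the hole's mouth, within 7 mm of its axis each way; eye round the post under its head (centre within 9 mm of the axis each way, -2 to 8.5 mm over the collar); spring stretched over 12 mm and at rest; lever within 0.03 rad of its stop (x of hook_tip in the frame of hole between -0.007 and 0.007 m and y of hook_tip in the frame of hole between -0.007 and 0.007 m and z of hook_tip in the frame of hole below -0.008 m and x of eye in the frame of post between -0.009 and 0.009 m and y of eye in the frame of post between -0.009 and 0.009 m and z of eye in the frame of post between -0.002 and 0.0085 m and value of joint lever below 0.03 rad and value of joint spring_hook above 0.012 m and linear speed of spring below 0.02 m/s); the robot touches nothing.
It fails at once if the red tin is moved by more than 15 mm (distance of red_tin from where it was at the start of the episode above 0.015 m).
It fails at once if the tape roll is moved by more than 15 mm (distance of tape from where it was at the start of the episode above 0.015 m).
It also fails if it takes over 42 s, if anything falls off the work surface, if the arm or the gripper's body presses on something with over 40 N, if the wrist force passes 120 N, or if a joint passes its speed limit or range.

## Robot

A 7-joint arm with a two-finger parallel gripper is mounted at the origin on a cart in front of the work surface, level with it; the furniture and walls round the work are solid. World frame = base frame: x ahead of the robot, y to its left, z up, the work surface at z = 0. Lengths are in m, angles in rad, forces in N, time in s.
With the tool pointing down it reaches from about 0.4 to 0.85 m from the base axis. Payload 4.5 kg.
Tool frame: the origin (TCP) lies midway between the tips of the shut fingers; the grasp point (between the pads) lies 19 mm behind it (bot.tcp_to_grasp is the z of the grasp point in the tool frame, in m); z points along the fingers, x is the direction in which the jaws open and shut, and the axes are right-handed (so a half turn about z gives the same grasp; the last joint's range is limited). The gripper opens to 88 mm and grips with 3 to 60 N. Pads are 18 mm wide; open, the fingers measure 123 mm over their backs; the gripper's body (75 mm by 187 mm) begins 45 mm behind the grasp point.
Start: joints at [-1.188, 0.689, -0.195, 1.565, 0.157, 0.902, -0.215], TCP at [0.214, 0.587, 0.239] pointing down, gripper open.
Joint ranges: [-3.01, 3.01], [-0.46, 2.08], [-1.47, 1.51], [0.13, 2.56], [-1, 4.14], [0.04, 2.09], [-2.66, 2.66]. Speed limits (rad/s): [2.57, 2.57, 3.14, 3.14, 3.14, 3.14, 3.14].

## Interface

Orientations are given as a unit quaternion [w, x, y, z].
In Python, from rig import bot, vision, models gives the robot as it stands.
- The arm moves only by the tool step_arm, never from a script. Its argument "motion" is a list of rows, each a list of 7 numbers: the turn, a rotation vector about the tool's x, y, z in degrees, then the shift along the tool's x, y, z in m, then the finger opening in m, from 0 to 0.0881. A call has 1 to 10 rows; each row is the pose to reach, as a shift and turn from the pose measured when the call began, along the tool's axes at that moment; what a row does not reach only later rows make up. A row lasts 1/8 s, in which the tool goes at most 62.5 mm and 10.7 degrees, less where a joint would pass 70% of its speed; a pose out of reach is approached as far as the arm can. A call with a gripper value outside its range is refused whole. The fingers move at their own pace and stop on an object; "newtons" is the grip in N (left out, the last holds). Time passes only in rows, so rows that repeat a pose let the fingers close. It gives the time, the measured TCP pose, the force and the opening at its end, in the units of the state.
- bot.get_obs(): the state, without advancing time (a new reading comes with each control period).
- vision.get_image(name): name is "side" or "top"; returns a dict with "frame" (480x640x3 uint8, red, green, blue), "depth" (480x640 float32, m along the optical axis (not along the pixel's ray), 0 where there is no reading), "vfov" (degrees; the focal length in pixels is half the picture's height over the tangent of half this angle, whatever the lens; pixels are square), "cx", "cy" (the principal point, pixels), "cam_to_world" (4x4, takes a point from camera to world coordinates). Camera axes: x right, y down, z forward; pixel columns grow to the right and rows downward; lengths in m; the calibration is good to about 2 mm. A picture is of the moment at which its call begins.
- bot.job_done(): hands the job in, once; it reports no verdict.
Trained networks look in the newest picture that a camera, given by its name, has taken for a name from the list of things; names that differ only in an ending like _2 or _b are one class to them, and where a whole thing is asked for, a point or a joint stands for the part that bears it (a point fixed in the world has none). Each returns a list of dicts, best first, with "confidence" (0 to 1); they miss things now and then, are a little off and sometimes report something else, mostly with a low value. They report only what shows in the picture. A call takes as long as a camera call.
- models.cut_out(camera, query): "pixels" (480x640 bool, what is visible of it) and "at" ([row, column] in pixels, amid what is visible of it).
- models.mark_of(camera, query): "at" ([row, column] in pixels: a listed point, or the origin of a listed thing).
The state is a dict: "time": time; "joints": joint angles; "joint_velocities": joint speeds; "tau": joint torques, N m; "tcp_pos": TCP position; "ee_rot": TCP orientation; "contact_force": force on the tool from outside, world axes, zero at the start; "ft_torque": the same for the moment, N m; "grip_width": opening from 0.0 (shut) to 1.0 (fully open).
Only numpy, scipy, OpenCV 4.12 (cv2) and the standard library are available. Lean on these libraries where they do the work, as an engineer would, in place of code of your own. Each camera call takes 0.05 s, during which the arm holds its last target. There are 200 camera calls.

## Working session

There is one attempt and no reset: what is moved stays moved. The work goes in short steps, Python scripts to look and compute and a tool call to move; the robot and the scene stay as the last step left them, time stands still between calls to the robot, and variables do not carry over. Pictures are saved under pics/ and viewed, about 8 in all and at most 12, crops included, and the job is handed in when it is done.

Besides the shell and the picture viewer there is one more tool, called after "Call:" by a JSON object that holds its "method" and its "body". step_arm: Moves the arm, as the interface text tells. Its arguments: {"type":"object","properties":{"motion":{"type":"array"},"newtons":{"type":"number"}},"required":["motion"]}

```bash
mkdir -p pics; ls; cat > h.py <<'E'
import numpy as np, cv2
from rig import bot, vision, models
from scipy.spatial.transform import Rotation as R
def im(n,save=None):
    d=vision.get_image(n)
    if save: cv2.imwrite('pics/'+save,cv2.cvtColor(d['frame'],cv2.COLOR_RGB2BGR))
    return d
def pt(d,r,c,z=None):
    f=240/np.tan(np.radians(d['vfov'])/2)
    return unp(d,r,c,z if z else d['depth'][int(round(r)),int(round(c))])
def unp(d,r,c,z):
    f=240/np.tan(np.radians(d['vfov'])/2)
    T=np.array(d['cam_to_world']); p=np.array([(c-d['cx'])/f*z,(r-d['cy'])/f*z,z,1.])
    return (T@p)[:3]
def proj(d,P):
    f=240/np.tan(np.radians(d['vfov'])/2)
    p=np.linalg.inv(np.array(d['cam_to_world']))@np.append(P,1); return np.array([p[1]/p[2]*f+d['cy'],p[0]/p[2]*f+d['cx']])
def rot(o): q=o['ee_rot']; return R.from_quat([q[1],q[2],q[3],q[0]])
E
python3 - <<'E'
from h import *
np.set_printoptions(precision=4,suppress=True)
o=bot.get_obs(); print(o['time'],o['tcp_pos'],rot(o).as_matrix(),o['grip_width'],bot.tcp_to_grasp,o['contact_force'])
for n in('side','top'):
    d=im(n,n+'0.png'); print(n,d['vfov'],d['cx'],d['cy'],np.array(d['cam_to_world']))
    for q in('stand','post','hole','lever','spring','eye','hook_tip','rack','red_tin','tape'):
        for m in models.mark_of(n,q)[:1]:
            a=m['at']; 
            p=pt(d,*a) if 0<=a[0]<479 and 0<=a[1]<639 else None
            print(n,q,np.round(a,1),round(m['confidence'],2),p)
E
```

```text
pics
0.0 [0.2134 0.5868 0.2379] [[ 0.3417  0.9398 -0.0005]
 [ 0.9398 -0.3417 -0.0018]
 [-0.0019  0.0001 -1.    ]] 1.0007138922183738 -0.0187 [-0.263   0.2014  0.0347]
side 53.60649798801147 320.8245530556432 246.33103523785772 [[ 0.9671 -0.1552  0.2016  0.4183]
 [-0.2536 -0.5211  0.8149 -0.9916]
 [-0.0214 -0.8392 -0.5433  0.5612]
 [ 0.      0.      0.      1.    ]]
side stand [256.5 322.7] 0.92 [ 0.5962 -0.2853  0.0673]
side post [235.  333.1] 0.94 [ 0.6136 -0.2958  0.1172]
side hole [195.3 310.8] 0.82 [ 0.6154 -0.1192  0.1105]Traceback (most recent call last):
  File "<stdin>", line 7, in <module>
ValueError: it knows: eye, hole, hook_tip, post, rack, red_tin, spring, stand, tape
```

```bash
python3 - <<'E'
from h import *
np.set_printoptions(precision=4,suppress=True)
for n in('side','top'):
    d=im(n,n+'1.png'); print(n,d['vfov'],d['cx'],d['cy'],np.array(d['cam_to_world']).tolist() if n=='top' else '')
    np.savez(n+'1.npz',**d)
    for q in('stand','post','hole','spring','eye','hook_tip','rack','red_tin','tape'):
        for m in models.mark_of(n,q)[:1]:
            a=m['at']; 
            p=pt(d,*a) if 0<=a[0]<479 and 0<=a[1]<639 else None
            print(n,q,np.round(a,1),round(m['confidence'],2),p)
E
python3 -c "
import cv2,numpy as np
a=cv2.imread('pics/side1.png');b=cv2.imread('pics/top1.png')
cv2.imwrite('pics/both.png',cv2.resize(np.hstack([a,b]),(800,300)))"
```

```text
side 53.60649798801147 320.8245530556432 246.33103523785772 
side stand [259.9 321. ] 0.68 [ 0.5916 -0.2901  0.0638]
side post [233.9 332.7] 0.81 [ 0.6122 -0.298   0.121 ]
side hole [195.2 317.7] 0.9 [ 0.6253 -0.1397  0.1192]
side spring [256. 222.] 0.73 [ 0.4159 -0.2058  0.0515]
side eye [270.8 229.4] 0.64 [ 0.425  -0.2509  0.0457]
side rack [278.1 228.4] 0.81 [ 0.4211 -0.2607  0.0367]
side red_tin [231.8 369.2] 0.62 [ 0.6779 -0.3063  0.1187]
side tape [327.1 381.7] 0.62 [ 0.653  -0.4474  0.021 ]
top 46.14903725498361 308.75122608859544 237.53252669391378 [[0.007820663349135932, -0.9973497388615817, 0.07233488520426562, 0.5018413256559126], [-0.9999536528215541, -0.007393859107604722, 0.0061662838345231796, -0.260833489716763], [-0.005615107622342982, -0.07237975711641823, -0.9973613393981933, 0.960049182176237], [0.0, 0.0, 0.0, 1.0]]
top stand [213.5 278.7] 0.7 [ 0.6044 -0.2072  0.0696]
top post [203.2 330.3] 0.8 [ 0.6141 -0.2875  0.1241]
top hole [200.8 226.1] 0.57 [ 0.6197 -0.1281  0.1017]
top spring [325.8 286.3] 0.73 [ 0.4286 -0.2218  0.0827]
top eye [326.8 303.1] 0.69 [ 0.4239 -0.2472  0.0433]
top hook_tip [323.8 232.7] 0.48 [ 0.425  -0.1287  0.009 ]
top rack [187.3 411.8] 0.72 [ 0.659  -0.4309  0.0021]
top red_tin [136.7 240.2] 0.73 [ 0.7395 -0.138   0.0243]
top tape [186.4 413.3] 0.93 [ 0.6604 -0.4333  0.0032]
```

View pics/side1.png

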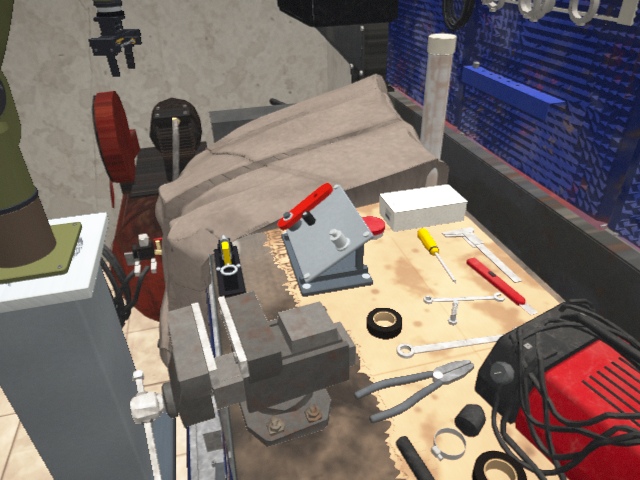

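View pics/top1.png

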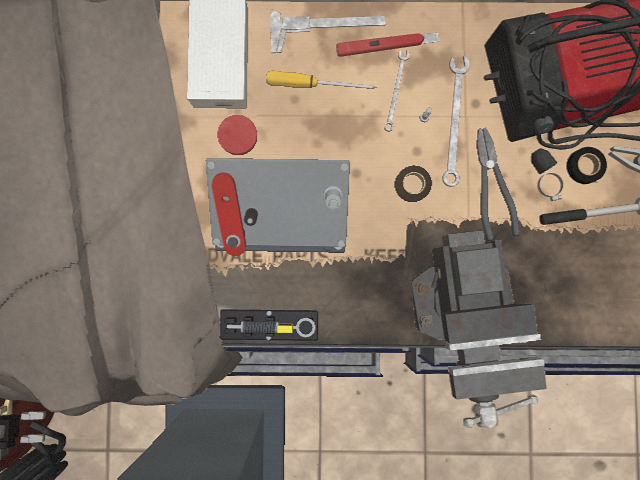

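The side view shows the rack with spring at about (r260,c228), the stand at (r245,c325), the red tin behind it and the tape at (r322,c384). In the top view the spring lies in the rack at r327, c228–315 with the tab at c285. The post is at about (r198,c333), the lever hole at about (r198,c225), and the lever is swung out. Next I measure from the saved frames.

```bash
python3 - <<'E'
from h import *
np.set_printoptions(precision=4,suppress=True)
d=dict(np.load('top1.npz')); f=d['frame'].astype(int); dep=d['depth']
F=240/np.tan(np.radians(d['vfov'])/2)
rr,cc=np.mgrid[0:480,0:640]; T=d['cam_to_world']
P=np.stack([(cc-d['cx'])/F*dep,(rr-d['cy'])/F*dep,dep],-1)@T[:3,:3].T+T[:3,3]
# plate plane
m=np.zeros((480,640),bool); m[165:245,262:318]=True; q=P[m]
for _ in range(4):
    c=q.mean(0); n=np.linalg.svd(q-c,full_matrices=False)[2][2]; n*=np.sign(n[2])
    q=q[abs((q-c)@n)<.003] if len(q)>300 else q
print('normal',n,'tilt',np.degrees(np.arccos(n[2])),'c',c,'yaw',np.degrees(np.arctan2(-n[1],-n[0])) )
h=(P-c)@n
on=(abs(h)<.004)&(cc>190)&(cc<370)&(rr>140)&(rr<265)
rect=None
on=cv2.morphologyEx(on.astype(np.uint8),cv2.MORPH_OPEN,np.ones((3,3)))
up=np.array([1.,0,0]);up-=n*(up@n);up/=np.linalg.norm(up); ya=np.cross(n,up)
pp=P[on>0]-c; uv=np.c_[pp@up,pp@ya].astype(np.float32)*1000
r=cv2.minAreaRect(uv); print('rect(mm)',r, 'center world',c+up*r[0][0]/1e3+ya*r[0][1]/1e3)
# head/collar
for lo,hi,nm in((.034,.045,'head'),(.022,.031,'collar')):
    s=(h>lo)&(h<hi)&(rr>175)&(rr<225)&(cc>310)&(cc<360); print(nm,s.sum(),P[s].mean(0),h[s].mean(), rr[s].mean(),cc[s].mean())
s=(h>.02)&(h<.034)&(rr>150)&(rr<260)&(cc>200)&(cc<260);print('lever h',np.median(h[s]))
# yellow tab, rack
y=(f[...,0]>150)&(f[...,1]>120)&(f[...,2]<90)&(rr>310)&(rr<345)&(cc<330)
print('tab',y.sum(),P[y].mean(0),P[y].min(0),P[y].max(0))
b=d['frame'][...,::-1]
A=cv2.resize(b[150:260,200:360],None,fx=5,fy=5,interpolation=cv2.INTER_CUBIC)
cv2.imwrite('pics/s.png',A)
B=cv2.resize(b[300:350,212:332],None,fx=6,fy=6,interpolation=cv2.INTER_CUBIC); cv2.imwrite('pics/r.png',B)
E
```

```text
normal [-0.5169  0.2307  0.8244] tilt 34.471414972914104 c [ 0.6185 -0.2244  0.0798] yaw -24.051508890279568
rect(mm) ((-32.847412109375, 42.600494384765625), (112.66194152832031, 231.73251342773438), 40.30499267578125) center world [ 0.5904 -0.188   0.052 ]
head 0 [nan nan nan] nan nan nan
collar 36 [ 0.6134 -0.2902  0.1229] 0.023012441264248326 203.80555555555554 332.0833333333333
lever h 0.026658445185267027
tab 104 [ 0.4237 -0.2185  0.083 ] [ 0.4188 -0.2292  0.0795] [ 0.4298 -0.2074  0.0874]<stdin>:22: RuntimeWarning: Mean of empty slice.
  ret = um.true_divide(
  ret = ret.dtype.type(ret / rcount)
```

View pics/s.png

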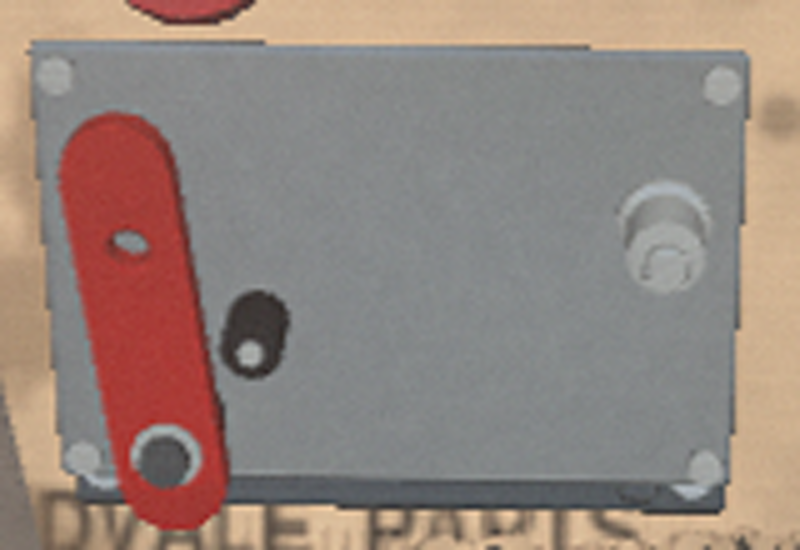

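View pics/r.png

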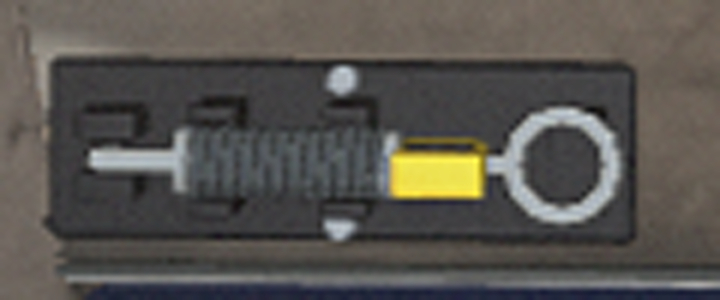

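Crop 1 shows the head top at about (r203.6,c333.4), the hole at about (r198.6,c225.8) and the lever swung out a few degrees. Crop 2 shows the spring lying nearly along the image columns, eye centre at (r327.5,c305.5), tab top at (r329.2,c284.8). The plane fit is poor, so I fit the stand pose to the plate's corners instead.

```bash
cat > fit.py <<'E'
from h import *
from scipy.optimize import least_squares
np.set_printoptions(precision=4,suppress=True)
a=.56
d=dict(np.load('top1.npz')); s=dict(np.load('side1.npz'))
def ray(d,r,c,z):
    A=unp(d,r,c,1.);o=np.array(d['cam_to_world'])[:3,3]; return o+(A-o)*(z-o[2])/(A[2]-o[2])
def frame(x,y,yaw):
    Rz=R.from_euler('z',yaw).as_matrix(); Ry=R.from_euler('y',-a).as_matrix()
    return np.array([x,y,.0795]), Rz@Ry   # cols: up slope, across, normal
cor=np.array([[75,110,0],[75,-110,0],[-75,-110,0],[-75,110,0]])/1e3
pix=np.array([[159,206.6],[160.4,349.4],[246,345.4],[244.4,212.4]])
def res(p):
    c,M=frame(*p[:3]); u,v,lv,pv=p[3:7]
    L=[proj(d,c+M@k)-q for k,q in zip(cor,pix)]
    L.append(2*(proj(d,c+M@[u,v,.039])-[203.6,333.4]))
    hole=[u-.07+.07*np.cos(lv),v+.155+.07*np.sin(lv),.028]
    L.append(2*(proj(d,c+M@hole)-[198.6,225.8]))
    L.append(proj(d,c+M@[u-.07,v+.155,.032])-[241.6,232.6])
    return np.concatenate(L)
if __name__=='__main__':
    r=least_squares(res,[.6,-.21,0,0,-.078,.1,0]); p=r.x; print(p, r.fun.reshape(-1,2))
    c,M=frame(*p[:3]); u,v,lv,_=p[3:]
    post=c+M@[u,v,.028]; hole=c+M@[u-.07+.07*np.cos(lv),v+.155+.07*np.sin(lv),.028]
    print('post',post,'hole',hole,'yaw deg',np.degrees(p[2]))
    print('side proj head',proj(s,c+M@[u,v,.039]),'hole',proj(s,hole),[proj(s,c+M@k) for k in cor])
    E=ray(d,327.5,305.5,.048);W=ray(d,326.3,227,.051);t=ray(d,329.2,284.8,.084)
    print('eye',E,'end',W,'tab',t,'yaw',np.degrees(np.arctan2(*(E-W)[1::-1])),'len',np.linalg.norm(E-W))
    np.savez('stand.npz',post=post,hole=hole,M=M,c=c,lv=lv)
E
python3 fit.py; python3 -c "
import cv2
a=cv2.imread('pics/side1.png');cv2.imwrite('pics/sc.png',cv2.resize(a[165:305,205:395],None,fx=4,fy=4,interpolation=2))"
```

```text
[ 0.618  -0.2072 -0.0093  0.0206 -0.0848  0.1075  0.    ] [[-1.1318 -1.504 ]
 [-0.241   1.1195]
 [ 1.0825  0.8743]
 [ 0.4244 -0.4672]
 [-0.2882 -0.152 ]
 [ 0.6772  0.0563]
 [-0.8619  0.2039]]
post [ 0.6197 -0.2921  0.1141] hole [ 0.6209 -0.1295  0.1139] yaw deg -0.5345007859624064
side proj head [230.8868 332.6445] hole [195.6194 314.5061] [array([183.1284, 338.6471]), array([234.4988, 372.8015]), array([282.2103, 304.6175]), array([223.5192, 282.8515])]
eye [ 0.4232 -0.2511  0.048 ] end [ 0.4243 -0.1255  0.051 ] tab [ 0.4234 -0.2196  0.084 ] yaw -90.51021511131493 len 0.12569477487345776
```

View pics/sc.png

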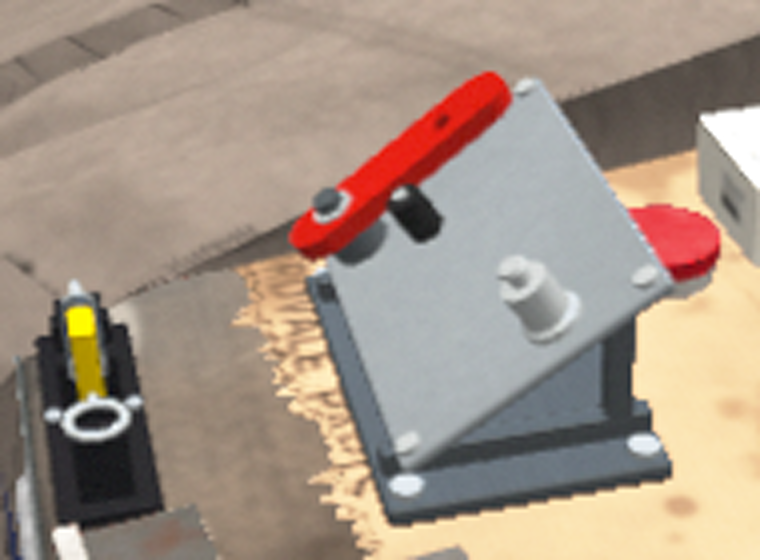

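Side crop: head top at (r232.5,c333.8) and hole at (r195.3,c315.8). The fit predicted (230.9,332.6) and (195.6,314.5), so it agrees to about 3 mm. Next I write a helper that turns world targets into row numbers.

```bash
cat >> h.py <<'E'
def rowto(pos,Rm,o=None):
    """row numbers (turn deg, shift m) from the measured pose to a world target"""
    o=o or bot.get_obs(); A=rot(o)
    rv=np.degrees((A.inv()*R.from_matrix(Rm)).as_rotvec()); sh=A.inv().apply(np.array(pos)-o['tcp_pos'])
    return np.round(rv,1).tolist(),np.round(sh,4).tolist()
def toolR(yaw,tilt):
    """spring frame: x=-Y, y=up slope, z=normal; tool x=spring y, tool z=-spring z"""
    M=R.from_euler('z',yaw).as_matrix()@R.from_euler('y',-tilt).as_matrix()
    up,ac,n=M.T; return np.c_[up,np.cross(-n,up),-n]
E
python3 - <<'E'
from h import *
print(rowto([.45,.25,.25],toolR(np.radians(35),0)))
print(rowto([.4234,-.2193,.16],toolR(np.radians(-.5),0)))
E
```

```text
([-0.0, -0.0, 35.0], [-0.2363, 0.3375, -0.0113])
([-0.0, -0.0, 70.5], [-0.6864, 0.4729, 0.0787])
```

Call:
{"method": "step_arm", "body": {"motion": [[0,0,35,-0.236,0.3375,-0.011,0.06],[0,0,35,-0.236,0.3375,-0.011,0.06],[0,0,35,-0.236,0.3375,-0.011,0.06],[0,0,35,-0.236,0.3375,-0.011,0.06],[0,0,70.5,-0.6864,0.473,0.0787,0.06],[0,0,70.5,-0.6864,0.473,0.0787,0.06],[0,0,70.5,-0.6864,0.473,0.0787,0.06],[0,0,70.5,-0.6864,0.473,0.0787,0.06],[0,0,70.5,-0.6864,0.473,0.0787,0.06],[0,0,70.5,-0.6864,0.473,0.0787,0.06]]}}

```text
time: 2.45
tcp_pos: [0.3985, 0.0121, 0.193]
ee_rot: [-0.0, 1.0, -0.004, 0.001]
contact_force: [1.0, 0.2, -0.3]
grip_width: 0.681
```

```bash
python3 - <<'E'
from h import *
print(rowto([.4234,-.2193,.16],toolR(np.radians(-.5),0)))
E
```

```text
([-0.0, -0.1, 0.1], [0.0266, 0.2313, 0.033])
```

Call:
{"method": "step_arm", "body": {"motion": [[0,0,0,0.026,0.231,0.033,0.05],[0,0,0,0.026,0.231,0.033,0.05],[0,0,0,0.026,0.231,0.033,0.05],[0,0,0,0.026,0.231,0.033,0.05],[0,0,0,0.026,0.231,0.033,0.05],[0,0,0,0.026,0.231,0.075,0.05],[0,0,0,0.026,0.231,0.075,0.05],[0,0,0,0.026,0.231,0.075,0.05]]}}

```text
time: 3.45
tcp_pos: [0.4232, -0.2182, 0.1188]
ee_rot: [-0.0, 1.0, -0.003, 0.001]
contact_force: [-0.2, -0.4, -0.2]
grip_width: 0.565
```

```bash
python3 - <<'E'
from h import *
print(rowto([.4234,-.2193,.0413],toolR(np.radians(-.5),0)))
d=im('side','side2.png')
import cv2
cv2.imwrite('pics/s2.png',cv2.resize(d['frame'][160:320,150:310,::-1],None,fx=3.7,fy=3.7,interpolation=2))
E
```

```text
([-0.0, -0.1, 0.1], [0.0, 0.0012, 0.0775])
```

View pics/s2.png

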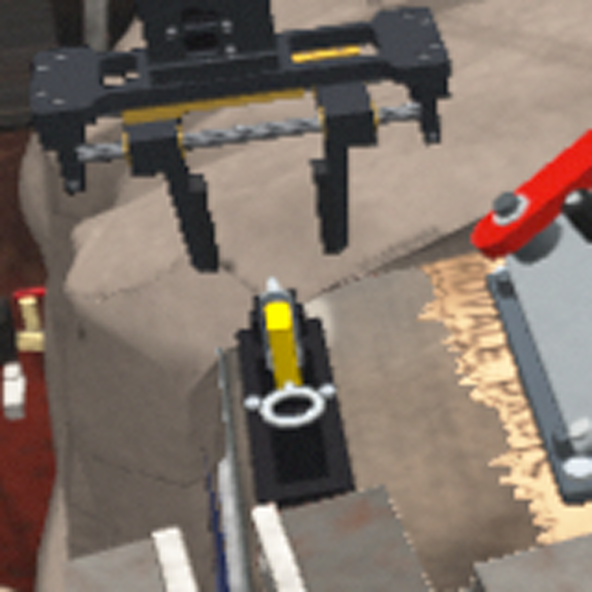

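The open fingers are centred over the yellow tab (crop r305,c278), so I descend, grip and lift.

Call:
{"method": "step_arm", "body": {"motion": [[0,0,0,0,0.001,0.05,0.05],[0,0,0,0,0.001,0.0775,0.05],[0,0,0,0,0.001,0.0775,0.05],[0,0,0,0,0.001,0.0775,0.0],[0,0,0,0,0.001,0.0775,0.0],[0,0,0,0,0.001,0.0775,0.0],[0,0,0,0,0.001,0.0775,0.0],[0,0,0,0,0.001,0.0775,0.0]], "newtons": 50}}

```text
time: 4.5
tcp_pos: [0.4231, -0.2196, 0.0421]
ee_rot: [0.0, 1.0, -0.003, 0.001]
contact_force: [-1.2, 0.1, 6.6]
grip_width: 0.13
```

Call:
{"method": "step_arm", "body": {"motion": [[0,0,0,0,0,-0.03,0.0],[0,0,0,0,0,-0.08,0.0],[0,0,0,0,0,-0.14,0.0],[0,0,0,0,0,-0.16,0.0]]}}

```text
time: 5.0
tcp_pos: [0.4239, -0.2201, 0.2052]
ee_rot: [0.001, 1.0, -0.003, 0.003]
contact_force: [0.5, -0.9, -1.7]
grip_width: 0.134
```

```bash
cat >> h.py <<'E'
S=dict(np.load('stand.npz')) 
up,ac,n=S['M'].T; xs=-ac; RT=toolR(np.radians(-.5),.56)
def tcp_for_tip(P): return P+.092*xs+(.028-.0059)*n
E
python3 - <<'E'
from h import *
o=bot.get_obs(); print(o['tcp_pos'],o['contact_force'],o['grip_width'])
H=tcp_for_tip(S['hole']+.03*n); print(H,rowto(H,RT),rowto(H+.05*n,RT))
E
```

```text
[ 0.42386602 -0.22012877  0.20521743] [ 0.46004712 -0.87877384 -1.65374376] 0.13419488916840946
[ 0.5923529  -0.22128293  0.15807084] ([0.1, 31.7, 0.1], [0.1682, -0.0001, 0.0483]) ([0.1, 31.7, 0.1], [0.1419, -0.0001, 0.0058])
```

Call:
{"method": "step_arm", "body": {"motion": [[0,10,0,0.05,0,0.0,0.0],[0,20,0,0.1,0,0.003,0.0],[0,30,0,0.142,0,0.006,0.0],[0,31.7,0,0.142,0,0.006,0.0],[0,31.7,0,0.155,0,0.028,0.0],[0,31.7,0,0.168,0,0.048,0.0],[0,31.7,0,0.168,0,0.048,0.0]]}}

```text
time: 5.88
tcp_pos: [0.5321, -0.2166, 0.153]
ee_rot: [-0.003, 0.985, 0.015, 0.174]
contact_force: [-0.7, 1.4, -1.3]
grip_width: 0.135
```

```bash
cat > look.py <<'E'
import sys
from h import *
np.set_printoptions(precision=4,suppress=True)
k=sys.argv[1]; o=bot.get_obs(); print(o['tcp_pos'],o['contact_force'],o['grip_width'])
out=[]
for nm,(r0,r1,c0,c1) in(('top',(140,260,195,365)),('side',(135,255,255,425))):
    d=im(nm); np.savez(f'{nm}_{k}.npz',**d)
    A=cv2.resize(d['frame'][r0:r1,c0:c1,::-1],None,fx=4,fy=4,interpolation=2)[:300*2]; out.append(A[:,:680])
    T=rot(o).as_matrix(); xsp=-T[:,1]*-1; nn=-T[:,2]; O=o['tcp_pos']+.0059*nn
    for q in('hook_tip','eye','hole','post'):
        P={'hook_tip':O-.092*xsp-.028*nn,'eye':O+.032*xsp,'hole':S['hole'],'post':S['post']}[q]
        m=models.mark_of(nm,q)[:1]; print(nm,q,'pred',proj(d,P),'net',[(np.round(x['at'],1),round(x['confidence'],2)) for x in m])
cv2.imwrite(f'pics/look{k}.png',cv2.resize(np.hstack(out),(800,282)) if len(sys.argv)>2 else np.vstack(out)[:, :] if False else cv2.resize(np.vstack(out),(425,600)))
cv2.imwrite(f'pics/T{k}.png',out[0]);cv2.imwrite(f'pics/S{k}.png',out[1])
E
python3 look.py 3
```

```text
[ 0.5321 -0.2166  0.153 ] [-0.7312  1.357  -1.3044] 0.1353076210713723
top hook_tip pred [253.7815 219.3531] net [(array([256.8, 219.2]), 0.43)]
top eye pred [257.739  303.4789] net [(array([254.1, 300.1]), 0.96)]
top hole pred [198.9386 225.8282] net [(array([198.5, 226.3]), 0.59)]
top post pred [200.4377 333.1446] net [(array([199.8, 331.8]), 0.93)]
side hook_tip pred [191.9189 273.4928] net []
side eye pred [208.8749 281.1575] net [(array([209.9, 283. ]), 0.61)]
side hole pred [195.6194 314.5061] net [(array([194.4, 315.1]), 0.89)]
side post pred [234.8629 335.822 ] net [(array([234.4, 333.3]), 0.66)]
```

View pics/S3.png

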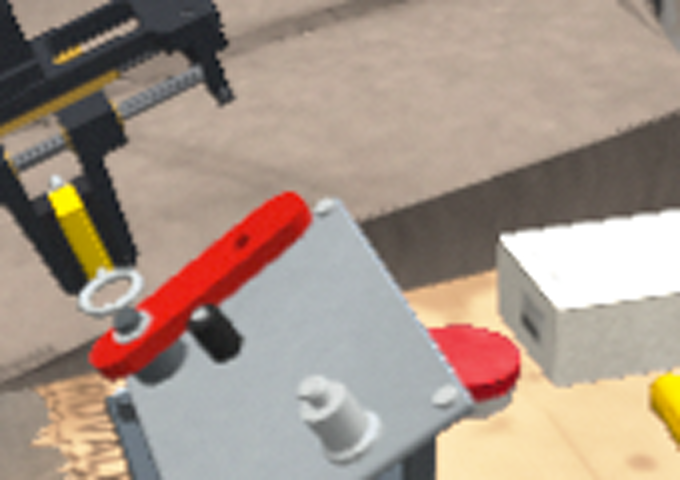

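The arm lags: tilt is 20° so far, and the spring hovers before the lever at crop (r290,c110). I recompute and continue.

```bash
python3 - <<'E'
from h import *
o=bot.get_obs(); print(o['time'],o['tcp_pos'],np.round(o['joints'],2),np.round(o['joint_velocities'],2))
H=tcp_for_tip(S['hole']+.03*n)
print(rowto(H,RT),rowto(H+.03*n-.02*up,RT))
E
```

```text
6.375 [ 0.53274558 -0.2160896   0.15419758] [ 0.78  0.75 -0.65  2.09  1.37  0.3  -0.93] [ 0.    0.   -0.    0.    0.01  0.   -0.01]
([-1.0, 12.0, 2.1], [0.0571, 0.007, 0.0168]) ([-1.0, 12.0, 2.1], [0.0314, 0.0057, -0.0084])
```

Call:
{"method": "step_arm", "body": {"motion": [[-1,6,1,0.02,0.005,-0.01,0.0],[-1,12,2.1,0.0314,0.0057,-0.0084,0.0],[-1,12,2.1,0.0314,0.0057,-0.0084,0.0],[-1,12,2.1,0.0571,0.007,0.0168,0.0],[-1,12,2.1,0.0571,0.007,0.0168,0.0],[-1,12,2.1,0.0571,0.007,0.0168,0.0],[-1,12,2.1,0.0571,0.007,0.0168,0.0],[-1,12,2.1,0.0571,0.007,0.0168,0.0]]}}

```text
time: 7.38
tcp_pos: [0.5919, -0.2213, 0.1583]
ee_rot: [0.001, 0.961, -0.004, 0.276]
contact_force: [0.6, -0.2, -1.7]
grip_width: 0.13
```

```bash
python3 look.py 4; python3 - <<'E'
from h import *
o=bot.get_obs(); print(o['time'],np.round(o['joints'],2))
H=tcp_for_tip(S['hole']+.03*n)
print(rowto(H,RT))
E
```

```text
[ 0.5919 -0.2213  0.1583] [ 0.5743 -0.2434 -1.7116] 0.12971272541688858
top hook_tip pred [207.5624 222.878 ] net [(array([204.7, 221.6]), 0.6)]
top eye pred [217.2692 307.0641] net [(array([214.2, 305.8]), 0.65)]
top hole pred [198.9386 225.8282] net [(array([200.5, 224.6]), 0.64)]
top post pred [200.4377 333.1446] net [(array([200.2, 332. ]), 0.92)]
side hook_tip pred [185.3991 306.3451] net [(array([194.4, 308.3]), 0.5)]
side eye pred [203.2945 312.9515] net [(array([204.9, 312.5]), 0.77)]
side hole pred [195.6194 314.5061] net [(array([193.8, 313.9]), 0.72)]
side post pred [234.8629 335.822 ] net [(array([232.8, 333. ]), 0.55)]
7.875 [ 0.88  0.86 -0.84  2.11  2.06  0.43 -1.57]
([-0.0, 0.0, -0.0], [0.0, 0.0001, -0.0])
```

View pics/look4.png

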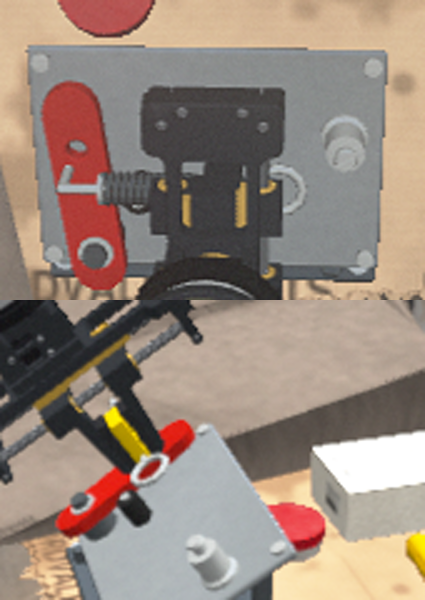

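View pics/T4.png

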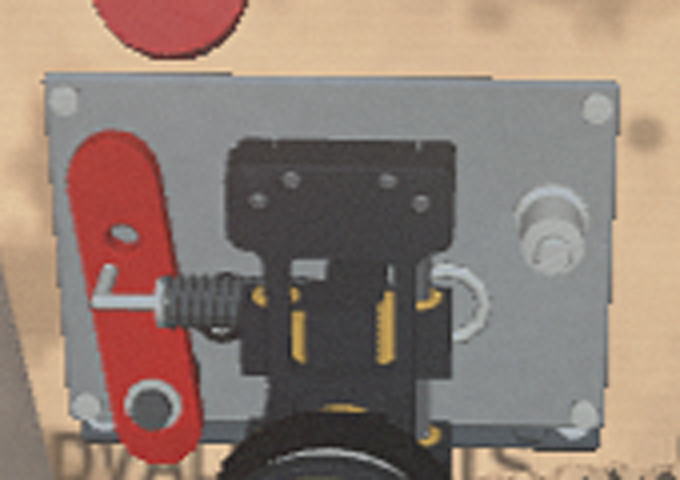

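Top crop: pin tip at (r266,c109), hole at (r234,c123), eye centre at about (r303,c450). They agree with the prediction to about 1.5 px, so I correct by −1 mm up the slope and +0.8 mm along the spring. Then I go to 4 mm over the mouth.

Call:
{"method": "step_arm", "body": {"motion": [[0,0,0,-0.001,0.0008,0.015,0.0],[0,0,0,-0.001,0.0008,0.026,0.0],[0,0,0,-0.001,0.0008,0.026,0.0]]}}

```text
time: 8.25
tcp_pos: [0.6054, -0.2219, 0.134]
ee_rot: [0.0, 0.961, -0.005, 0.276]
contact_force: [0.3, 0.3, -0.4]
grip_width: 0.134
```

```bash
python3 look.py 5; python3 - <<'E'
import cv2,numpy as np
a=cv2.imread('pics/T5.png')[160:400,40:340];b=cv2.imread('pics/S5.png')[100:340,140:440]
cv2.imwrite('pics/c5.png',cv2.resize(np.hstack([a,b]),(800,320),interpolation=2))
E
```

```text
[ 0.6054 -0.2219  0.134 ] [ 0.3148  0.258  -0.3659] 0.13424047533466305
top hook_tip pred [200.7174 225.8949] net [(array([196.9, 223.3]), 0.64)]
top eye pred [209.9441 307.6566] net [(array([207.7, 306.8]), 0.82)]
top hole pred [198.9386 225.8282] net [(array([202.1, 223.4]), 0.64)]
top post pred [200.4377 333.1446] net [(array([201.8, 330.1]), 0.94)]
side hook_tip pred [195.2333 313.1636] net [(array([325.6, 382.6]), 0.59)]
side eye pred [214.2665 320.5774] net [(array([213.1, 318.7]), 0.5)]
side hole pred [195.6194 314.5061] net [(array([193.2, 311.2]), 0.76)]
side post pred [234.8629 335.822 ] net [(array([233.2, 333.2]), 0.6)]
```

View pics/c5.png

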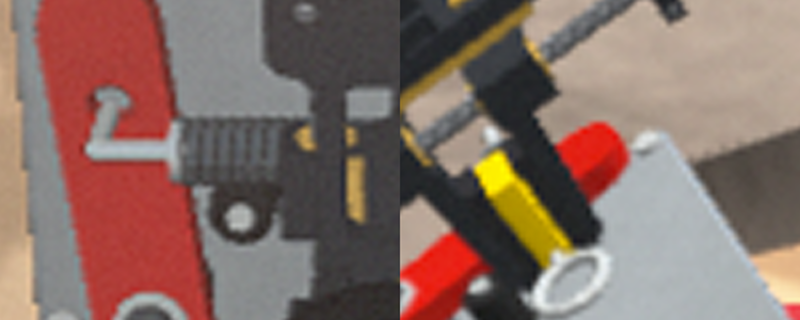

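The left crop shows the pin's lower end (r108,c105) over the hole (r100,c110), about 1 px to its left. I nudge it 0.8 mm along the spring and insert.

Call:
{"method": "step_arm", "body": {"motion": [[0,0,0,0,0.0008,0.004,0.0],[0,0,0,0,0.0008,0.008,0.0],[0,0,0,0,0.0008,0.011,0.0],[0,0,0,0,0.0008,0.011,0.0]]}}

```text
time: 9.25
tcp_pos: [0.6112, -0.223, 0.126]
ee_rot: [0.001, 0.961, -0.005, 0.276]
contact_force: [0.1, 0.3, -1.5]
grip_width: 0.128
```

Call:
{"method": "step_arm", "body": {"motion": [[0,0,0,0,0,0.004,0.0],[0,0,0,0,0,0.008,0.0],[0,0,0,0,0,0.008,0.0]]}}

```text
time: 9.62
tcp_pos: [0.6155, -0.223, 0.1188]
ee_rot: [0.001, 0.961, -0.005, 0.276]
contact_force: [0.4, -0.2, -1.5]
grip_width: 0.13
```

```bash
python3 look.py 6; python3 - <<'E'
import cv2,numpy as np
from h import *
o=bot.get_obs(); nn=-rot(o).as_matrix()[:,2]; x=rot(o).as_matrix()[:,1]
tip=o['tcp_pos']-.092*x-(.028-.0059)*nn; print('tip in hole',S['M'].T@(tip-S['hole']))
eye=o['tcp_pos']+.032*x+.0059*nn; print('eye in post(up,ac,n)',S['M'].T@(eye-S['post']))
E
```

```text
[ 0.6155 -0.223   0.1188] [ 0.4105 -0.1938 -1.5497] 0.12955455822991194
top hook_tip pred [195.5784 228.2494] net []
top eye pred [204.4762 308.5196] net [(array([203., 307.]), 0.93)]
top hole pred [198.9386 225.8282] net [(array([199.8, 224.5]), 0.9)]
top post pred [200.4377 333.1446] net [(array([196.4, 330.3]), 0.58)]
side hook_tip pred [201.3589 318.1917] net []
side eye pred [220.9457 326.1839] net [(array([223.4, 327. ]), 0.55)]
side hole pred [195.6194 314.5061] net [(array([213.1, 320.5]), 0.7)]
side post pred [234.8629 335.822 ] net [(array([234.5, 334.6]), 0.92)]
tip in hole [-0.0010388  -0.00154885 -0.01508667]
eye in post(up,ac,n) [-0.00150234  0.03694947  0.0128465 ]
```

View pics/T6.png

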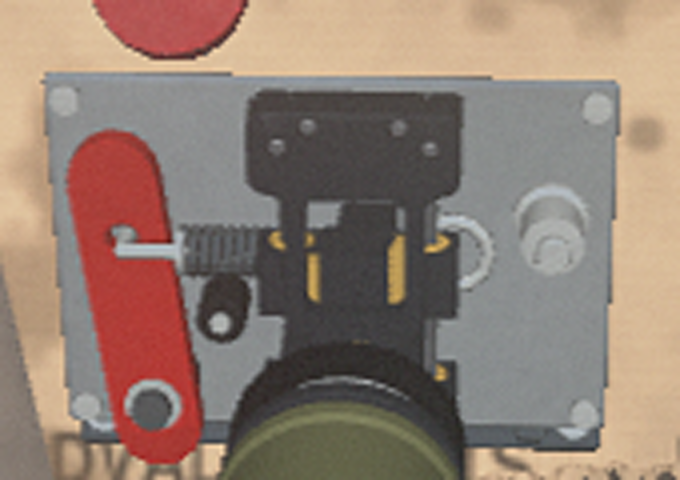

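The crop shows the pin down in the hole (r235,c122) and no contact force. Next I lift 4 mm so the eye clears the head, then stretch across to the post.

Call:
{"method": "step_arm", "body": {"motion": [[0,0,0,0,0.003,-0.004,0.0],[0,0,0,0,0.01,-0.004,0.0],[0,0,0,0,0.017,-0.004,0.0],[0,0,0,0,0.024,-0.004,0.0],[0,0,0,0,0.031,-0.004,0.0],[0,0,0,0,0.0365,-0.004,0.0],[0,0,0,0,0.0365,-0.004,0.0],[0,0,0,0,0.0365,-0.004,0.0]], "newtons": 60}}

```text
time: 11.12
tcp_pos: [0.613, -0.256, 0.1226]
ee_rot: [-0.002, 0.961, -0.003, 0.276]
contact_force: [1.7, 7.2, -3.6]
grip_width: 0.132
```

```bash
python3 look.py 7; python3 - <<'E'
from h import *
o=bot.get_obs(); nn=-rot(o).as_matrix()[:,2]; x=rot(o).as_matrix()[:,1]
print(o['time'],o['grip_width'],rowto(o['tcp_pos'],RT))
eye=o['tcp_pos']+.032*x+.0059*nn; print('eye in post(up,ac,n)',S['M'].T@(eye-S['post']))
a=cv2.imread('pics/T7.png')[80:400,20:620];b=cv2.imread('pics/S7.png')[180:480,150:450]
cv2.imwrite('pics/c7.png',np.hstack([cv2.resize(a[:,330:],(405,480),interpolation=2),cv2.resize(b,(395,480),interpolation=2)]))
E
```

```text
[ 0.613  -0.256   0.1226] [ 1.6681  7.1658 -3.601 ] 0.13191797813756648
top hook_tip pred [197.2146 249.2822] net [(array([193.8, 234.3]), 0.54)]
top eye pred [205.8218 330.7524] net [(array([204.1, 330.3]), 0.66)]
top hole pred [198.9386 225.8282] net [(array([202. , 230.5]), 0.73)]
top post pred [200.4377 333.1446] net [(array([200.6, 330.9]), 0.88)]
side hook_tip pred [206.9073 320.788 ] net []
side eye pred [228.2224 329.8071] net [(array([230.1, 329.2]), 0.81)]
side hole pred [195.6194 314.5061] net [(array([196.1, 315. ]), 0.79)]
side post pred [234.8629 335.822 ] net [(array([233.4, 335. ]), 0.97)]
11.625 0.12857387745152582 ([-0.4, 0.0, 0.1], [0.0, 0.0, 0.0])
eye in post(up,ac,n) [-0.00137971  0.00403765  0.0165151 ]
```

Call:
{"method": "step_arm", "body": {"motion": [[0,0,0,0,0.0045,0,0.0],[0,0,0,0,0.0045,0,0.0],[0,0,0,0,0.0045,0,0.0]]}}

```text
time: 12.0
tcp_pos: [0.6133, -0.257, 0.1224]
ee_rot: [-0.005, 0.961, -0.001, 0.276]
contact_force: [2.3, 8.4, -4.3]
grip_width: 0.137
```

```bash
python3 look.py 8; python3 - <<'E'
from h import *
o=bot.get_obs(); nn=-rot(o).as_matrix()[:,2]; x=rot(o).as_matrix()[:,1]
eye=o['tcp_pos']+.032*x+.0059*nn; e=S['M'].T@(eye-S['post']); print('eye in post(up,ac,n)',e)
d=dict(np.load('top_8.npz')); print('post axis at eye height', proj(d,S['post']+n*e[2]))
d=dict(np.load('side_8.npz')); print('side', proj(d,S['post']+n*e[2]))
a=cv2.imread('pics/T8.png')[150:350,440:640];b=cv2.imread('pics/S8.png')[300:480,220:400]
cv2.imwrite('pics/c8.png',np.hstack([cv2.resize(a,(400,400),interpolation=2),cv2.resize(b,(400,400),interpolation=2)]))
E
```

```text
[ 0.6133 -0.257   0.1224] [ 2.273   8.3937 -4.2776] 0.1367588044966399
top hook_tip pred [197.3504 249.7832] net [(array([195.3, 234.7]), 0.45)]
top eye pred [205.5844 331.4131] net [(array([204.1, 331.4]), 0.86)]
top hole pred [198.9386 225.8282] net [(array([197.6, 234. ]), 0.61)]
top post pred [200.4377 333.1446] net [(array([203.4, 332.6]), 0.57)]
side hook_tip pred [206.9846 320.7693] net []
side eye pred [228.6256 330.1787] net [(array([228.7, 330.4]), 0.86)]
side hole pred [195.6194 314.5061] net [(array([196.6, 315. ]), 0.75)]
side post pred [234.8629 335.822 ] net [(array([235.8, 335.1]), 0.82)]
eye in post(up,ac,n) [-0.00124937  0.00295948  0.01605506]
post axis at eye height [204.86640885 333.40785636]
side [229.03998912 331.16860106]
```

View pics/c8.png

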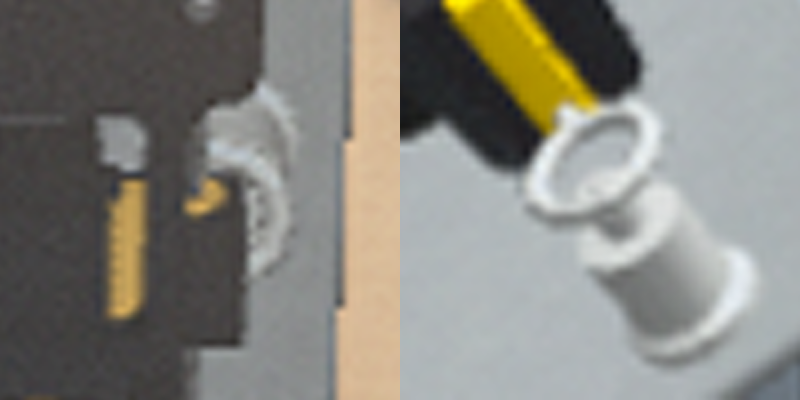

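The crop shows the eye over the head, with its centre about 3 mm short (towards the lever); the side view at (r160,c595) against the axis at about (r172,c593) agrees with the pose estimate. The arm sags about 3.5 mm under the pull, so I command more.

Call:
{"method": "step_arm", "body": {"motion": [[0,0,0,0.0004,0.0068,-0.001,0.0],[0,0,0,0.0004,0.0068,-0.001,0.0],[0,0,0,0.0004,0.0068,-0.001,0.0],[0,0,0,0.0004,0.0068,-0.001,0.0]]}}

```text
time: 13.0
tcp_pos: [0.6133, -0.26, 0.1231]
ee_rot: [-0.008, 0.961, 0.001, 0.276]
contact_force: [2.5, 8.3, -6.6]
grip_width: 0.13
```

```bash
cat > chk.py <<'E'
from h import *
np.set_printoptions(precision=4,suppress=True)
o=bot.get_obs(); nn=-rot(o).as_matrix()[:,2]; x=rot(o).as_matrix()[:,1]
eye=o['tcp_pos']+.032*x+.0059*nn; e=S['M'].T@(eye-S['post']); print(o['time'],'eye in post(up,ac,n)',e,'rot err',rowto(o['tcp_pos'],RT)[0],'F',S['M'].T@o['contact_force'])
for c in('top','side'):
    d=im(c); m=models.mark_of(c,'eye')[:1]; print(c,'axis',proj(d,S['post']+n*e[2]),'eye pred',proj(d,eye),'net',[(np.round(k['at'],1),round(k['confidence'],2)) for k in m])
    np.savez(c+'_c.npz',**d)
E
python3 chk.py
```

```text
13.0 eye in post(up,ac,n) [-0.0008 -0.0002  0.0164] rot err [-1.2, 0.0, 0.3] F [-1.4075  8.3242 -6.8757]
top axis [204.9497 333.4128] eye pred [205.4417 333.4981] net [(array([206.1, 330. ]), 0.81)]
side axis [228.9312 331.0816] eye pred [229.2338 330.7379] net [(array([230.9, 332.7]), 0.58)]
```

Call:
{"method": "step_arm", "body": {"motion": [[-1.0,0,0,0.0006,0.0038,0.001,0.0],[-1.0,0,0,0.0006,0.0038,0.004,0.0],[-1.0,0,0,0.0006,0.0038,0.006,0.0],[-1.0,0,0,0.0006,0.0038,0.006,0.0]]}}

```text
time: 13.7
tcp_pos: [0.6168, -0.2585, 0.1186]
ee_rot: [-0.005, 0.961, 0.001, 0.276]
contact_force: [-3.7, 7.4, 2.6]
grip_width: 0.129
```

```bash
python3 chk.py
```

```text
13.7 eye in post(up,ac,n) [-0.0001  0.0015  0.0109] rot err [-0.8, -0.0, 0.4] F [-1.8229  7.3807  4.2493]
top axis [203.4349 333.3228] eye pred [203.4554 332.3471] net [(array([203.6, 327.3]), 0.58)]
side axis [230.9143 332.6665] eye pred [230.5291 332.4233] net [(array([231. , 336.2]), 0.84)]
```

Call:
{"method": "step_arm", "body": {"motion": [[-0.8,0,0,0.0003,0.0058,0.002,0.0],[-0.8,0,0,0.0003,0.0058,0.004,0.0],[-0.8,0,0,0.0003,0.0058,0.006,0.0],[-0.8,0,0,0.0003,0.0058,0.006,0.0]]}}

```text
time: 14.4
tcp_pos: [0.6202, -0.2589, 0.1142]
ee_rot: [-0.003, 0.961, 0.002, 0.277]
contact_force: [-3.0, 7.6, 2.5]
grip_width: 0.13
```

```bash
python3 chk.py
```

```text
14.4 eye in post(up,ac,n) [0.0005 0.0011 0.0055] rot err [-0.6, -0.0, 0.6] F [-1.2581  7.6163  3.7936]
top axis [201.9398 333.2339] eye pred [201.5949 332.4924] net [(array([198.7, 332.3]), 0.79)]
side axis [232.8799 334.2373] eye pred [232.3882 334.3169] net [(array([234.4, 337.2]), 0.63)]
```

Call:
{"method": "step_arm", "body": {"motion": [[-0.6,0,0,0,0.0045,0.002,0.0],[-0.6,0,0,0,0.0045,0.0035,0.0],[-0.6,0,0,0,0.0045,0.0035,0.0]]}}

```text
time: 14.98
tcp_pos: [0.6213, -0.2586, 0.1128]
ee_rot: [-0.001, 0.961, 0.004, 0.277]
contact_force: [-10.2, 9.5, 13.9]
grip_width: 0.129
```

```bash
python3 chk.py
```

```text
14.975 eye in post(up,ac,n) [0.0008 0.0015 0.0038] rot err [-0.5, -0.1, 0.8] F [-1.3548  9.4114 17.2895]
top axis [201.4787 333.2065] eye pred [200.9509 332.255 ] net [(array([199.5, 330.6]), 0.61)]
side axis [233.4878 334.7231] eye pred [232.8096 334.8875] net [(array([231.7, 334.2]), 0.56)]
```

The eye has landed on the collar (contact of about 17 N at n ≈ 3–4 mm). I ease off so the post takes the pull, then open the fingers.

Call:
{"method": "step_arm", "body": {"motion": [[0,0,0,0,0.0,-0.0003,0.0],[0,0,0,0,-0.003,-0.0003,0.0],[0,0,0,0,-0.004,-0.0003,0.0],[0,0,0,0,-0.004,-0.0003,0.0]]}}

```text
time: 15.68
tcp_pos: [0.6207, -0.2562, 0.113]
ee_rot: [0.0, 0.961, 0.003, 0.277]
contact_force: [-5.6, 0.1, 3.3]
grip_width: 0.128
```

```bash
python3 chk.py
```

```text
15.675 eye in post(up,ac,n) [0.0004 0.0038 0.0044] rot err [-0.4, -0.0, 0.7] F [-2.9603  0.0177  5.7945]
top axis [201.6332 333.2157] eye pred [201.3443 330.6907] net [(array([198. , 329.2]), 0.62)]
side axis [233.284  334.5603] eye pred [232.0926 334.1763] net [(array([232. , 335.9]), 0.61)]
```

The pull on the tool fell from 9.4 N to 0 over 2.4 mm, so the post carries the spring. Releasing and backing off.

Call:
{"method": "step_arm", "body": {"motion": [[0,0,0,0,0,0,0.02],[0,0,0,0,0,0,0.04],[0,0,0,0,0,0,0.04],[0,0,0,0,0,0,0.04],[0,0,0,0,0,-0.03,0.04],[0,0,0,0,0,-0.08,0.04],[0,0,0,0,0,-0.13,0.04],[0,0,0,0,0,-0.15,0.04]]}}

```text
time: 16.88
tcp_pos: [0.5403, -0.2567, 0.2427]
ee_rot: [0.001, 0.961, 0.003, 0.278]
contact_force: [0.4, -0.3, -0.0]
grip_width: 0.455
```

```bash
python3 look.py 9; python3 - <<'E'
from h import *
d=dict(np.load('top_9.npz')); f=d['frame'].astype(int); rr,cc=np.mgrid[0:480,0:640]
y=(f[...,0]>140)&(f[...,1]>110)&(f[...,2]<90)&(rr>140)&(rr<255)&(cc>200)&(cc<360)
print('tab px',y.sum(), rr[y].mean() if y.any() else 0, cc[y].mean() if y.any() else 0)
# expected fitted: eye at post+5.5 toward lever
for e in(.0025,): 
    O=S['post']+ac*.0055-xs*.032+n*e
    print('expected tab top',proj(d,O+.036*n),'mid',proj(d,O+.02*n),'eye',proj(d,O+.032*xs))
E
```

```text
[ 0.5403 -0.2567  0.2427] [ 0.4385 -0.2734 -0.0207] 0.45489511219169665
top hook_tip pred [239.7545 238.89  ] net [(array([185.4, 410. ]), 0.46)]
top eye pred [250.4491 334.1497] net [(array([199.5, 327.9]), 0.7)]
top hole pred [198.9386 225.8282] net [(array([202. , 230.1]), 0.87)]
top post pred [200.4377 333.1446] net [(array([201.4, 330.6]), 0.96)]
side hook_tip pred [155.9087 281.3302] net [(array([204.5, 323.4]), 0.57)]
side eye pred [170.958  285.8918] net [(array([231.8, 335.6]), 0.83)]
side hole pred [195.6194 314.5061] net [(array([195.8, 313.1]), 0.79)]
side post pred [234.8629 335.822 ] net [(array([232.2, 332.7]), 0.94)]
tab px 167 208.10778443113773 307.02994011976045
expected tab top [210.89222602 307.96880219] mid [206.27238575 308.13224777] eye [201.0583582  329.53852012]
```

The viewer's limit is reached, so I check numerically: lever angle, tin, tape and tab stability.

```bash
python3 - <<'E'
from h import *
b=dict(np.load('top1.npz')); a=im('top')
rr,cc=np.mgrid[0:480,0:640]
def red(d):
    f=d['frame'].astype(int); m=(f[...,0]>120)&(f[...,1]<80)&(f[...,2]<80)&(cc>200)&(cc<300)&(rr>100)&(rr<260); return m
for nm,d in(('before',b),('after',a)):
    m=red(d); L=m&(rr>160); T=m&(rr<157); v=np.c_[cc[L],rr[L]].astype(float); c=v.mean(0); u=np.linalg.svd(v-c,full_matrices=False)[2][0]
    f=d['frame'].astype(int); k=(f.sum(-1)<200)&(cc>385)&(cc<440)&(rr>155)&(rr<215)
    print(nm,'lever',c,np.degrees(np.arctan(u[0]/u[1])),'tin',rr[T].mean(),cc[T].mean(),T.sum(),'tape',rr[k].mean(),cc[k].mean())
post,ac_,up_=S['post'],ac,up; piv=post-.07*up+.155*ac
for lv in(0,float(S['lv']),.03): 
    h=piv+.07*(np.cos(lv)*up+np.sin(lv)*ac); q=proj(a,h)-proj(a,piv); print(lv,np.degrees(np.arctan(q[1]/q[0])))
# wire/pin: grey pixels on the lever
f=a['frame'].astype(int); m=(abs(f[...,0]-f[...,1])<30)&(f.sum(-1)>330)&(rr>185)&(rr<215)&(cc>222)&(cc<262)
for r in range(186,214): print(r,''.join('#' if m[r,c] else ('r' if red(a)[r,c] else '.') for c in range(215,275)))
g=(f[...,0]>140)&(f[...,1]>110)&(f[...,2]<90)&(rr>140)&(rr<255)&(cc>200)&(cc<360); print('tab',rr[g].mean(),cc[g].mean(),bot.get_obs()['time'])
h0=post+.155*ac; print('hole at stop px',proj(a,h0))
E
```

```text
before lever [227.78896104 211.39675325] 11.002350642217017 tin 140.8507462686567 235.2537313432836 201 tape 184.53001715265867 412.6346483704974
after lever [231.57838559 211.62975317] 3.506854776022404 tin 145.3658536585366 244.3658536585366 41 tape 185.5553235908142 414.11482254697285
0 3.332319016721327
0.10754100609166836 10.213253380850142
0.03 5.266178819518478
186 .....rrrrrrrrrrrrrrrrrrrrrr.###################.............
187 .....rrrrrrrrrrrrrrrrrrrrrr.###################.............
188 .....rrrrrrrrrrrrrrrrrrrrrr.###################.............
189 .....rrrrrrrrrrrrrrrrrrrrrr.###################.............
190 .....rrrrrrrrrrrrrrrrrrrrrr.###################.............
191 .....rrrrrrrrrrrrrrrrrrrrrr.###################.............
192 .....rrrrrrrrrrrrrrrrrrrrrr.###################.............
193 .....rrrrrrrrrrrrrrrrrrrrrr.###################.............
194 .....rrrrrrrrrrrrrrrrrrrrrr.#####..###########..............
195 .....rrrrrrrrrrrrrrrrrrrrrr.#####...........................
196 .....rrrrrrrr..##.rrrrrrrrr.######..........................
197 .....rrrrr
[... 482 characters left out ...]
#...##...#.............
205 ......rrrrrrrrrrrrrrrrrrrrrr#####....#...##...#.............
206 ......rrrrrrrrrrrrrrrrrrrrrr.###.....#...##...#.............
207 ......rrrrrrrrrrrrrrrrrrrrrr.#######.###.###.##.............
208 ......rrrrrrrrrrrrrrrrrrrrrr.#####....#########.............
209 ......rrrrrrrrrrrrrrrrrrrrrr.####.......#######.............
210 ......rrrrrrrrrrrrrrrrrrrrrr.##...........#####.............
211 ......rrrrrrrrrrrrrrrrrrrrrr.##...........#####.............
212 ......rrrrrrrrrrrrrrrrrrrrrr.##............####.............
213 ......rrrrrrrrrrrrrrrrrrrrrr.#.............####.............
tab 208.40131578947367 306.4671052631579 17.425
hole at stop px [198.77465362 230.76885305]
```

The lever is at its stop and the pin sits in the hole. The tin's colour mask was marginal, so I recheck it properly.

```bash
python3 - <<'E'
from h import *
b=dict(np.load('top1.npz')); a=dict(np.load('top_9.npz'))
for nm,(r0,r1,c0,c1) in(('tin',(112,157,215,261)),('tape',(162,206,390,436))):
    t=b['frame'][r0:r1,c0:c1]; w=a['frame'][r0-15:r1+15,c0-15:c1+15]
    R_=cv2.matchTemplate(w,t,cv2.TM_CCOEFF_NORMED); print(nm,cv2.minMaxLoc(R_)[1::2],'shift 0 is (15,15)')
print(bot.get_obs()['contact_force'],bot.job_done())
E
```

```text
tin (0.9972779750823975, (15, 15)) shift 0 is (15,15)
tape (0.9988604784011841, (15, 15)) shift 0 is (15,15)
the job is handed in; nothing more can be done
[1.31339545 0.31062368 0.32430892] None
```

The return spring is fitted on the stand, the gripper has let go, and I handed the job in at about 17.4 s on the robot's clock. No verdict was reported.

I hooked the pin into the lever's hole first, then stretched the spring across. I lowered the eye over the post's head onto its collar, let the post take the pull, opened the fingers and backed the arm off.

**Last checks:**
- **Pin:** the wire runs into the lever's hole at the spot expected with the lever at its stop. I measured it about 15 mm deep while hooking; the depth was not measured again after release.
- **Lever:** it shows 3.5° in the top picture. The model expects 3.3° at the stop and 5.3° at the 0.03 rad limit.
- **Eye:** it met the collar at 3.8 mm estimated height. The pull on the tool then fell from 9.4 N to about 0 as I eased off 2.4 mm.
- **Tab and stretch:** the yellow tab sits within about 1.5 pixels (roughly 2 mm) of its expected fitted place, which fits a stretch of about 22 mm.
- **Tin and tape:** template matching shows no shift in either.

**Checks that failed or disagreed:**
- The first depth-based plane fit of the plate was poor, so I used a fit to the plate's corners instead.
- A red-colour count for the tin changed between pictures because its threshold was marginal. The template match settled it.
- Some network marks for the eye and the hook tip were several pixels off.
- The picture limit was used up before the end, so the final fit was checked by numbers only, not by eye.

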